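Shut down the sanding box and draw out the emery stick

ROBOT

A 6-joint arm with a two-finger parallel gripper is mounted at the origin on the work surface. World frame = base frame: x ahead of the robot, y to its left, z up, the work surface at z = 0. Lengths are in m, angles in rad, forces in N, time in s.
With the tool pointing down it reaches from about 0.35 to 0.975 m from the base axis. Payload 4.9 kg.
Tool frame: the origin (TCP) lies at the very end of the fingers, on their centre line; the grasp point (between the pads) lies 19 mm behind it (ctrl.grasp_offset is the distance from the TCP to the grasp point, in m); z points along the fingers, y is the line along which they close (so a half turn about z gives the same grasp; the last joint's range is limited). The gripper opens to 85 mm and grips with 20 to 120 N. Pads are 22 mm wide; open, the fingers measure 114 mm over their backs; the gripper's body (76 mm by 85 mm) begins 54 mm behind the grasp point. The pads swing forward as they close: fully open they stand 13 mm farther back than shut.
Start: joints at [0.983, 0.053, 1.613, -0, 1.476, -0.119], TCP at [0.282, 0.558, 0.231] pointing down, gripper open.
Joint ranges: [-3.01, 3.01], [-1.01, 2.22], [0.06, 2.58], [-1.02, 4.17], [0.09, 2.62], [-3.14, 3.14]. Speed limits (rad/s): [2.57, 2.57, 3.14, 3.14, 3.14, 3.14].

INTERFACE

Orientations are given as a rotation vector (axis times angle).
In Python, from station import ctrl, optics gives the robot as it stands.
- The arm moves only by the shell command python3 -m handwheel 'ROWS' [OPENING] [FORCE]. ROWS is JSON, a list of rows, each an object of numbers: "tx", "ty", "tz": the shift along the tool's x, y, z in mm; "roll": the turn about the tool's z in rad. A call has 1 to 12 rows; each row shifts and turns the commanded pose from where the row before left it, along the tool's axes as they then stand; what a row does not reach is not made up. A row lasts 1/12 s, in which the tool goes at most 41.7 mm and 7.16 degrees, less where a joint would pass 70% of its speed; a pose out of reach is approached as far as the arm can. A call with a gripper value outside its range is refused whole. OPENING is the finger opening in mm, from 0 to 85.4, set as the call begins (- or left out, the last holds). The fingers move at their own pace and stop on an object; FORCE is the grip in N (left out, the last holds). Time passes only in rows, so rows that do not move let the fingers close. It gives the time, the measured TCP pose, the force, the opening and the grip force at its end, in the units of the state.
- ctrl.get_obs(): the state, without advancing time (a new reading comes with each control period).
- optics.get_image(name): name is "scene" or "top" or "wrist"; returns (picture, depth): 384x512x3 uint8, red, green, blue; 384x512 float32, m along the optical axis (not along the pixel's ray), 0 where there is no reading.
- optics.camera_params(name): a dict with "mtx" (3x3 intrinsics, pixels), "k1" (the pictures are not rectified: a ray, as slopes to the right and down, at radius r is drawn at 1 + k1 r^2 times it, then the intrinsics apply), "extrinsics" (4x4, takes a point from camera to world coordinates); the wrist camera has in their place "tool_from_camera" (4x4, takes a point from camera to tool coordinates, whose origin is the TCP and whose axes are the flange's). Camera axes: x right, y down, z forward; pixel columns grow to the right and rows downward; lengths in m; the calibration is good to about 2 mm. A picture is of the moment at which its call begins: read the wrist's pose just before it. camera_params takes no time and is no camera call.
- ctrl.finish_job(): hands the job in; it is judged then, once.
The state is a dict: "t": time; "q": joint angles; "dq": joint speeds; "effort": joint torques, N m; "tool_pos": TCP position; "tool_rot": TCP orientation; "contact_force": force on the tool from outside, world axes, zero at the start; "wrist_torque": the same for the moment, N m; "opening": finger opening in m; "grip_force": force on a finger pad.
Only numpy, scipy, OpenCV 4.12 (cv2) and the standard library are available. Lean on these libraries where they do the work, as an engineer would, in place of code of your own. Each camera call takes 0.05 s, during which the arm holds its last target. There are 200 camera calls.

TASK

Shut down the sanding station: first turn the red rotary switch on the fan housing fully back to its off position, then take the emery stick out of the sanding box. The stick is longer than the hand opening, so tilt it handle end up and draw it out at a slant without forcing it against the box. Finish while holding it still in the gripper, the whole stick well clear above the box (at least 5 cm above the clear shield), and leave the things around the box where they are.

Things in the scene. Friction and masses are not known exactly. Their poses are not given: they have to be found in the camera images.
- dustbox: Grey downdraft sanding box, screwed down. Origin on the table under the centre of its chamber; z up, long axis y. Chamber outside 180 (x) by 310 (y) mm, walls 5 mm, inside 170 by 300; metal grate floor at z = 60 mm; wall tops at z = 120 mm all round. Hand opening: y = -150 to 0. Clear shield: y = 0 to 150. Fan housing: y = 155 to 265, 180 mm wide, top at z = 160 mm, carries the switch.
- opening (a point): Centre of the hand opening at the height of the wall tops, 120 mm above the table; axes as the box's. The opening is 170 mm along x and 150 mm along y; the shield is on its +y side.
- shield_edge (a point): Middle of the shield's free edge (box y = 0), on its top, 120 mm above the table. The shield is fixed clear plastic, 4 mm thick (underside at 116 mm, 56 mm above the grate), with a black trim of the same thickness along this edge, which runs along the box's x axis.
- isolator (a joint): Angle of the red rotary switch, rad, growing anticlockwise seen from above: 0 = on (white pointer at the green mark), 1.047 (60 degrees) = off (bar along the box's x axis, white pointer at the white mark on the box's -x side). Hard stops at both ends; an over-centre detent, about 0.1 N m, snaps it to the nearer stop. Starts on.
- isolator_grip (a point): Point on the switch's axis inside the handle bar, 4 mm below its top, 194 mm above the table. It turns with the handle; its x runs along the bar. Bar 46 mm long, 13 wide, 26 high, top 34 mm above the yellow plate; under it a round red skirt 42 mm across, 8 mm high.
- stick: Flat emery stick: wooden bar 250 mm long (y), 24 wide (x), 14 thick (z), about 60 g; bare wood handle for 92 mm at the -y end, dark red abrasive on the rest. Origin at the centre of its underside. Starts flat on the grate, roughly along the box's y, handle end in the opening 10 to 30 mm short of the end wall, the other end 110 to 130 mm under the shield.
- stick_handle (a point): Middle of the end face of the stick's handle end (mid-thickness).
- stick_tip (a point): Middle of the end face of the stick's abrasive end (mid-thickness), at the start under the shield.
- tray: Black display tray with pendants, 150 by 120 mm, 26 mm high, loose on the table beside the box. Bystander.
- beadbox: Clear compartment box with beads, 85 by 115 mm, 24 mm high, loose on the table. Bystander.
- pliers: Small pliers with dark grips, 160 mm long, 12 mm high, loose on the table. Bystander.
- waxbar: Red-brown bar of polishing wax, 36 by 80 mm, 30 mm high, loose on the table off the opening end of the box. Bystander.

How it is judged:
On the way, in this order (a step that is already met when the one before it is completed fails the run):
1. the switch is turned fully off while the emery stick still lies in the box (value of joint isolator above 0.93 rad and distance of stick from where it was at the start of the episode below 0.03 m), for 0.2 s.
2. the stick goes out at a slant: its handle end above the wall tops while its other end is still under the shield (height (world z) of stick_handle above 0.122 m and z of stick_tip in the frame of dustbox below 0.116 m and y of stick_tip in the frame of dustbox above 0 m), for 0.05 s.
At the end, for the whole second after the job is handed in: The switch is off (within 0.12 rad of its off stop); the gripper holds the emery stick still, both of its ends more than 165 mm above the table (45 mm above the top of the shield), not touching the box; the tray, bead box, pliers and wax bar have moved less than 20 mm (value of joint isolator above 0.93 rad and height (world z) of each of stick_handle, stick_tip above 0.165 m and contact force between the fingers and stick above 0.5 N and contact force between stick and dustbox below 0.05 N and linear speed of stick below 0.03 m/s and angular speed of stick below 0.3 rad/s and distance of each of tray, beadbox, pliers, waxbar from where it was at the start of the episode below 0.02 m); the arm keeps its last pose, push and grip.
It fails at once if the stick is forced against the box (more than 20 N) (contact force between stick and dustbox above 20 N).
It fails at once if a thing beside the box is knocked away (moved 20 mm or more) (distance of any of tray, beadbox, pliers, waxbar from where it was at the start of the episode above 0.02 m).
It also fails if it takes over 58 s, if anything falls off the work surface, if the arm or the gripper's body presses on something with over 40 N, if the wrist force passes 120 N, or if a joint passes its speed limit or range.

## Working session

There is one attempt and no reset: what is moved stays moved. The work goes in short steps, Python scripts to look and compute and a shell command to move; the robot and the scene stay as the last step left them, time stands still between calls to the robot, and variables do not carry over. Pictures are saved under pics/ and viewed, at most 10 in all, crops included, and the job is handed in when it is done.

```bash
mkdir -p pics
cat > h.py <<'E'
import numpy as np, cv2, json
from station import ctrl, optics
from scipy.spatial.transform import Rotation as R
def cam(n,obs=None):
    p=optics.camera_params(n)
    if n=='wrist':
        T=np.eye(4);T[:3,:3]=R.from_rotvec(obs['tool_rot']).as_matrix();T[:3,3]=obs['tool_pos']
        E=T@np.array(p['tool_from_camera'])
    else: E=np.array(p['extrinsics'])
    return np.array(p['mtx']),float(p['k1']),E
def rays(c,uv):
    K,k1,E=c; uv=np.atleast_2d(np.float64(uv))
    d=np.c_[(uv[:,0]-K[0,2])/K[0,0],(uv[:,1]-K[1,2])/K[1,1]]; s=d.copy()
    for _ in range(20): s=d/(1+k1*(s**2).sum(1,keepdims=True))
    return np.c_[s,np.ones(len(s))]@E[:3,:3].T, E[:3,3]
def plane(c,uv,z):
    r,o=rays(c,uv); return o+r*((z-o[2])/r[:,2])[:,None]
def proj(c,P):
    K,k1,E=c; q=(np.atleast_2d(P)-E[:3,3])@E[:3,:3]; s=q[:,:2]/q[:,2:]
    s=s*(1+k1*(s**2).sum(1,keepdims=True)); return s@np.diag([K[0,0],K[1,1]])+K[:2,2]
def tri(obsv): # list of (cam, uv)
    A=np.zeros((3,3));b=np.zeros(3)
    for c,uv in obsv:
        r,o=rays(c,uv); r=r[0]/np.linalg.norm(r[0]); M=np.eye(3)-np.outer(r,r); A+=M;b+=M@o
    return np.linalg.solve(A,b)
def depthpt(c,uv,dep):
    r,o=rays(c,uv); u,v=np.int32(np.round(uv)); return o+r[0]*dep[v,u]
def save(n,im): cv2.imwrite('pics/%s.png'%n,im[:,:,::-1])
E
python3 - <<'E'
from h import *
o=ctrl.get_obs(); print(o['tool_pos'],o['tool_rot'],o['t'])
for n in ('scene','top','wrist'):
    im,d=optics.get_image(n); save(n+'0',im); np.savez('pics/%s0'%n,im=im,d=d,pos=o['tool_pos'],rot=o['tool_rot'])
    c=cam(n,o); print(n,c[0][0,0],c[1],np.round(c[2],3).tolist(), (d==0).mean())
E
```

```text
[0.28204614 0.55705091 0.23008313] [-7.29544048e-01 -3.05497319e+00  2.98651855e-03] 0.0
scene 489.31371138174103 -0.13468260029079365 [[-0.732, 0.504, -0.459, 1.168], [0.681, 0.522, -0.513, 0.608], [-0.019, -0.688, -0.725, 1.043], [0.0, 0.0, 0.0, 1.0]] 0.003931681315104167
top 386.6109920668335 0.0451134099183725 [[-0.008, -0.989, 0.146, 0.452], [-0.999, 0.013, 0.034, -0.032], [-0.036, -0.145, -0.989, 0.919], [0.0, 0.0, 0.0, 1.0]] 0.0038248697916666665
wrist 339.21290774238264 -0.09732713333942009 [[0.452, 0.845, 0.284, 0.209], [0.892, -0.428, -0.146, 0.595], [-0.002, 0.32, -0.948, 0.372], [0.0, 0.0, 0.0, 1.0]] 0.0039825439453125
```

View pics/top0.png

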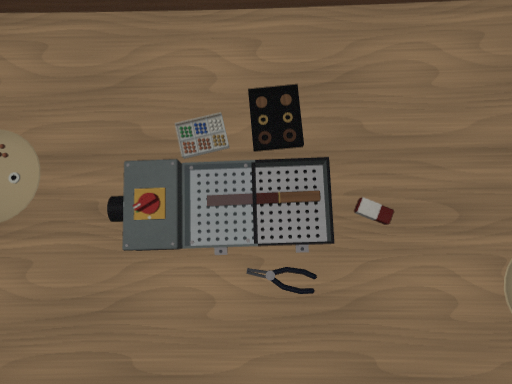

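View pics/scene0.png

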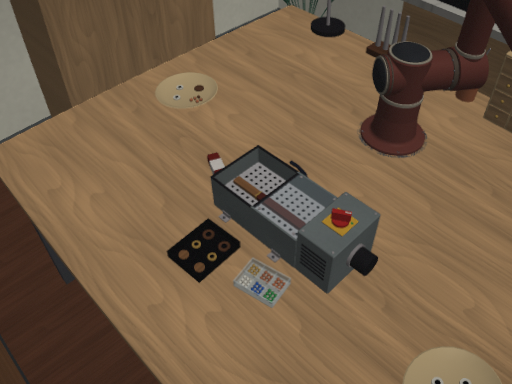

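The top view shows the box with its long axis along the image's horizontal: fan housing at left, switch near (148,204), the stick from (208,200) to (320,196) and the shield edge near x=254. The scene view shows the switch at (341,217) and the stick's handle at (247,187).

```bash
cat > meas.py <<'E'
from h import *
def load(n):
    f=np.load('pics/%s0.npz'%n); return f['im'],f['d'],cam(n,dict(tool_pos=f['pos'],tool_rot=f['rot']))
def blobs(im,lo,hi,roi,minA=25):
    h=cv2.cvtColor(im,cv2.COLOR_RGB2HSV); m=cv2.inRange(h,lo,hi)
    if lo[0]==0: m|=cv2.inRange(h,(172,lo[1],lo[2]),(180,hi[1],hi[2]))
    z=np.zeros_like(m); x0,y0,x1,y1=roi; z[y0:y1,x0:x1]=m[y0:y1,x0:x1]
    n,l,s,c=cv2.connectedComponentsWithStats(z); return [(s[i],c[i],l==i) for i in range(1,n) if s[i][4]>=minA]
E
python3 - <<'E'
from meas import *
t,td,tc=load('top'); s,sd,sc=load('scene'); w,wd,wc=load('wrist')
a=cv2.resize(t[150:255,110:340],None,fx=3,fy=3,interpolation=cv2.INTER_CUBIC)
b=cv2.resize(s[145:285,205:390],None,fx=2,fy=2,interpolation=cv2.INTER_CUBIC)
C=np.zeros((600,800,3),np.uint8); C[:a.shape[0],:a.shape[1]]=a; C[315:315+b.shape[0],:b.shape[1]]=b
ww=cv2.resize(w,(380,285)); C[315:600,400:780]=ww
save('comp',C)
for nm,im,c,roi,d in (('top',t,tc,(125,185,180,225),td),('scene',s,sc,(315,195,370,245),sd)):
    for lab,lo,hi in (('yel',(18,120,120),(32,255,255)),('red',(0,150,60),(8,255,255))):
        for st,ce,m in blobs(im,lo,hi,roi):
            P=plane(c,ce,.16 if lab=='yel' else .18)[0]; print(nm,lab,st,np.round(ce,1),np.round(P,4),'depthz',np.round(depthpt(c,ce,d),3))
for uv in ((320,196),(300,196),(230,200),(148,164),(300,220),(328,160),(332,242)): print(uv,np.round(depthpt(tc,uv,td),3))
E
```

```text
top yel [134 188  31  32 474] [150.8 203.4] [0.5338 0.1959 0.16  ] depthz [0.531 0.187 0.188]
top red [133 193  23  17 176] [145.3 199.5] [0.5395 0.2009 0.18  ] depthz [0.537 0.195 0.2  ]
top red [141 200  19  14 134] [151.3 207.5] [0.5238 0.1887 0.18  ] depthz [0.524 0.19  0.174]
scene yel [322 214  36  22 235] [339.5 225.1] [0.5411 0.205  0.16  ] depthz [0.551 0.211 0.174]
scene red [332 209  19  18 273] [340.1 217.7] [0.5372 0.2008 0.18  ] depthz [0.537 0.201 0.18 ]
(320, 196) [ 0.557 -0.153  0.061]
(300, 196) [ 0.555 -0.107  0.075]
(230, 200) [0.543 0.042 0.119]
(148, 164) [0.614 0.205 0.157]
(300, 220) [ 0.504 -0.107  0.06 ]
(328, 160) [ 0.625 -0.163  0.12 ]
(332, 242) [ 0.455 -0.164  0.125]
```

View pics/comp.png

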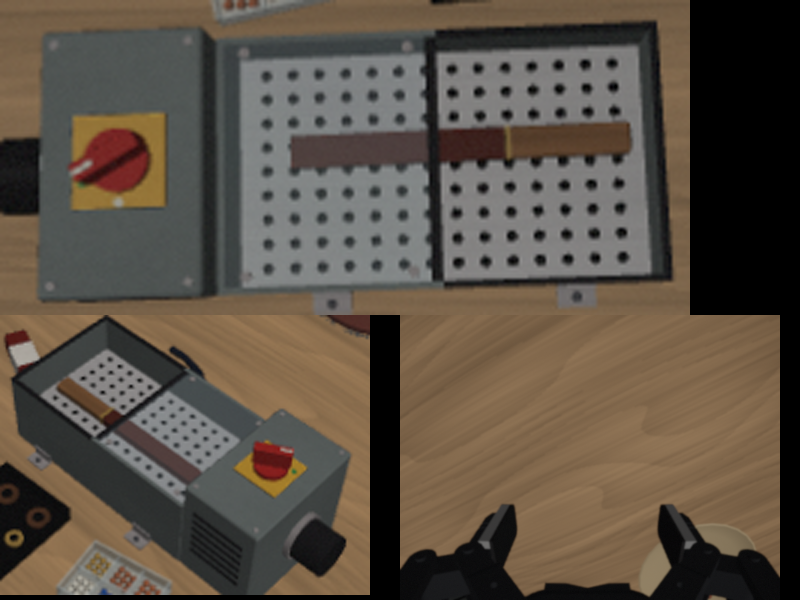

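The composite confirms the layout: the bar is at comp (70,170)-(145,145) with its pointer at the left, and the white off mark is below it at (118,202). The stick's handle end face is at comp x≈630 (top pixel (320,196)), and the box's opening corners are at top (328,157) and (334,243).

Run:
```python
from meas import *
t,td,tc=load('top'); s,sd,sc=load('scene'); w,wd,wc=load('wrist')
T=lambda x,y:(110+(x+.5)/3-.5,150+(y+.5)/3-.5); S=lambda x,y:(205+(x+.5)/2-.5,145+(y-314.5)/2-.5)
r=lambda x:np.round(x,4)
for n,p,q,z in (('open +x corner',T(655,22),S(13,378),.12),('open -x corner',T(672,278),S(107,318),.12),('fan far -x',T(38,298),S(350,455),.16),('fan far +x',T(45,32),S(243,590),.16),('fan near -x',T(208,298),S(283,410),.16),('fan near +x',T(205,28),S(186,520),.16),
  ('stick handle',T(630,137),S(66,381),.067),('handle/abr',T(509,141),S(106,414),.074),('trim -x',T(437,283),S(186,373),.12),('trim +x',T(432,38),S(96,436),.12),('bar mid',T(109,157),S(273,449),.194),('bar pointer',T(72,172),S(293,451),.194),('bar tail',T(146,145),S(253,446),.194)):
    print(n,'tri',r(tri([(tc,p),(sc,q)])),'top',r(plane(tc,p,z)[0][:2]),'scene',r(plane(sc,q,z)[0][:2]))
```

```text
open +x corner tri [ 0.6304 -0.1626  0.1199] top [ 0.6314 -0.1637] scene [ 0.6298 -0.1611]
open -x corner tri [ 0.4531 -0.1678  0.1145] top [ 0.4545 -0.1686] scene [ 0.4561 -0.1613]
fan far -x tri [0.4451 0.2501 0.1569] top [0.4453 0.2487] scene [0.4474 0.2515]
fan far +x tri [0.6409 0.2695 0.097 ] top [0.622  0.2515] scene [0.6811 0.2874]
fan near -x tri [0.4423 0.1419 0.1503] top [0.444  0.1378] scene [0.4482 0.1485]
fan near +x tri [0.632  0.1566 0.1126] top [0.6232 0.1435] scene [0.6575 0.1815]
stick handle tri [ 0.5541 -0.1475  0.0724] top [ 0.5573 -0.1512] scene [ 0.5488 -0.1484]
handle/abr tri [ 0.5544 -0.0616  0.0701] top [ 0.5545 -0.0622] scene [ 0.5563 -0.0581]
trim -x tri [ 0.4524 -0.0098  0.1149] top [ 0.4522 -0.0098] scene [ 0.4565 -0.0066]
trim +x tri [ 0.6217 -0.0073  0.1213] top [ 0.6225 -0.0079] scene [ 0.6205 -0.0076]
bar mid tri [0.5322 0.1963 0.1931] top [0.533  0.1949] scene [0.5318 0.1976]
bar pointer tri [0.5225 0.2172 0.1991] top [0.5238 0.218 ] scene [0.5176 0.2156]
bar tail tri [0.5405 0.1744 0.187 ] top [0.5404 0.1716] scene [0.5449 0.1786]
```

```bash
python3 -m handwheel '[{"tx":-32,"ty":-17},{"tx":-32,"ty":-17},{"tx":-32,"ty":-17},{"tx":-32,"ty":-17},{"tx":-32,"ty":-17},{"tx":-32,"ty":-17},{"tx":-32,"ty":-17},{"tx":-32,"ty":-17},{"tx":-32,"ty":-17},{"tx":-32,"ty":-17},{"tx":-32,"ty":-17},{"tx":-32,"ty":-17}]' 85
python3 -m handwheel '[{"roll":0.11},{"roll":0.11},{"roll":0.11},{"roll":0.11},{"roll":0.11},{}]'
cat >> h.py <<'E'
def snap(n,name):
    o=ctrl.get_obs(); im,d=optics.get_image(n); save(name,im)
    np.savez('pics/'+name,im=im,d=d,pos=o['tool_pos'],rot=o['tool_rot']); return im,d,cam(n,o),o
E
python3 - <<'E'
from h import *
im,d,c,o=snap('wrist','w1')
m=R.from_rotvec(o['tool_rot']).as_matrix(); print(o['tool_pos'],np.degrees(np.arctan2(m[1,:2],m[0,:2])),m[:,2],o['t'])
print(proj(c,[[.533,.196,.198],o['tool_pos']]))
E
```

```text
[0.28213084 0.55714869 0.23030392] [153.13782021  63.13783793] [-9.14623677e-04 -1.39223891e-03 -9.99998613e-01] 0.15
[[ 70.45132753 527.84216244]
 [251.83635894 257.9428488 ]]$[0]: bad value
$[0]: bad value
```

View pics/w1.png

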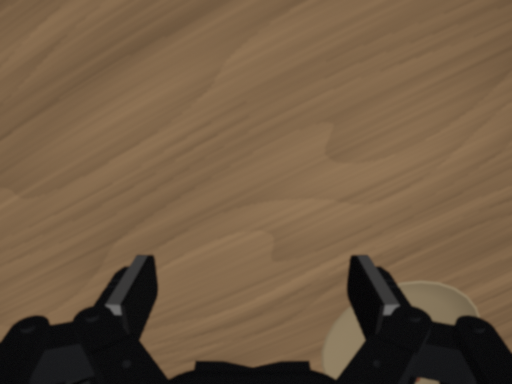

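The picture shows only bare table between the fingers: both calls were refused, so the arm hasn't moved. I'll give all four numbers in each row.

```bash
python3 -m handwheel '[{"tx":-32,"ty":-17,"tz":0,"roll":0},{"tx":-32,"ty":-17,"tz":0,"roll":0},{"tx":-32,"ty":-17,"tz":0,"roll":0},{"tx":-32,"ty":-17,"tz":0,"roll":0},{"tx":-32,"ty":-17,"tz":0,"roll":0},{"tx":-32,"ty":-17,"tz":0,"roll":0},{"tx":-32,"ty":-17,"tz":0,"roll":0},{"tx":-32,"ty":-17,"tz":0,"roll":0},{"tx":-32,"ty":-17,"tz":0,"roll":0},{"tx":-32,"ty":-17,"tz":0,"roll":0},{"tx":-32,"ty":-17,"tz":0,"roll":0},{"tx":-32,"ty":-17,"tz":0,"roll":0}]' 85
```

```text
t: 1.2
tool_pos: [0.5334, 0.2004, 0.2312]
tool_rot: [-0.73, -3.056, -0.0]
contact_force: [-0.1, 1.4, -0.2]
opening: 0.085
grip_force: 0.0
```

```bash
python3 -m handwheel '[{"tx":0,"ty":0,"tz":0,"roll":0.11},{"tx":0,"ty":0,"tz":0,"roll":0.11},{"tx":0,"ty":0,"tz":0,"roll":0.11},{"tx":0,"ty":0,"tz":0,"roll":0.11},{"tx":0,"ty":0,"tz":0,"roll":0.11},{"tx":0,"ty":0,"tz":0,"roll":0}]'
python3 - <<'E'
from h import *
im,d,c,o=snap('wrist','w2')
m=R.from_rotvec(o['tool_rot']).as_matrix(); print(o['tool_pos'],np.degrees(np.arctan2(m[1,:2],m[0,:2])),m[:,2],o['t'])
print(proj(c,[[.533,.196,.198],o['tool_pos']]))
E
```

```text
t: 1.7
tool_pos: [0.5326, 0.2019, 0.231]
tool_rot: [-1.534, -2.741, 0.001]
contact_force: [-0.5, 0.5, 0.2]
opening: 0.085
grip_force: 0.0
[0.53264731 0.20193489 0.23101566] [121.51976591  31.51976983] [-4.93169424e-04 -1.40019722e-04 -9.99999869e-01] 1.7
[[247.04565685 236.77376318]
 [251.83429656 258.01721421]]
```

View pics/w2.png

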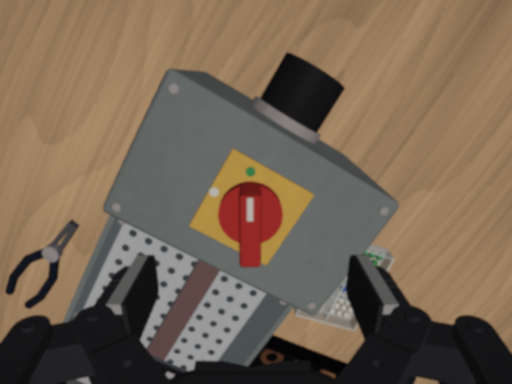

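The wrist view shows the bar upright in the picture at columns 240-261 and rows 185-266, so it lies along tool x. The green mark is at (250,171) and the white mark at (214,192).

Run:
```python
from h import *
f=np.load('pics/w2.npz'); im,d=f['im'],f['d']; o=dict(tool_pos=f['pos'],tool_rot=f['rot']); c=cam('wrist',o); M=R.from_rotvec(f['rot']).as_matrix()
tl=lambda P:np.round(1000*(np.array(P)-f['pos'])@M,1)
for v in (190,200,210,220,230,240,245,250,260):
    row=im[v].astype(int); red=(row[:,0]>150)&(row[:,1]<60); u=np.where(red[225:285])[0]+225
    print(v,u.min() if len(u) else None,u.max() if len(u) else None,np.round(depthpt(c,(250,v),d),4),tl(depthpt(c,(250,v),d)))
for uv in ((250,171),(214,192),(216,214),(290,180),(300,250)): P=depthpt(c,uv,d); print(uv,np.round(P,4),tl(P))
T=np.load('pics/top0.npz'); tc=cam('top'); sc=cam('scene')
print(tl(tri([(tc,(146,201.8)),(sc,(341.2,211.7)),(c,(250.5,218))])), tl([.5322,.1963,.1931]))
```

```text
190 None None [0.5216 0.2179 0.187 ] [19.4 -1.1 44. ]
200 None None [0.5225 0.2164 0.199 ] [17.7 -1.  32. ]
210 None None [0.5259 0.2109 0.1975] [11.1 -1.1 33.5]
220 None None [0.529  0.2057 0.1977] [ 5.1 -1.1 33.3]
230 276 276 [0.5324 0.2002 0.1971] [-1.4 -1.1 33.9]
240 None None [0.5357 0.1948 0.1973] [-7.7 -1.1 33.7]
245 None None [0.5374 0.192  0.1973] [-10.9  -1.1  33.8]
250 None None [0.5391 0.1893 0.1973] [-14.2  -1.1  33.7]
260 None None [0.5422 0.1842 0.1987] [-20.1  -1.1  32.3]
(250, 171) [0.5186 0.2225 0.1656] [24.8 -1.2 65.4]
(214, 192) [0.5062 0.1974 0.1634] [ 10.  -24.9  67.6]
(216, 214) [0.515  0.1846 0.1636] [ -5.6 -24.1  67.5]
(290, 180) [0.5452 0.2295 0.1592] [16.9 25.2 71.8]
(300, 250) [0.5802 0.1898 0.1592] [-35.2  34.2  71.8]
[-2.3 -2.5 41.5] [-4.6 -3.3 37.9]
```

Bar top measured at z≈0.1975 (expected 0.198). The axis is at about tool (-3,-1.5). I'll descend to TCP z≈0.178.

```bash
python3 -m handwheel '[{"tx":-3,"ty":-1.5,"tz":10,"roll":0},{"tx":0,"ty":0,"tz":20,"roll":0},{"tx":0,"ty":0,"tz":20,"roll":0},{"tx":0,"ty":0,"tz":3,"roll":0},{"tx":0,"ty":0,"tz":0,"roll":0},{"tx":0,"ty":0,"tz":0,"roll":0}]' 40
python3 -m handwheel '[{"tx":0,"ty":0,"tz":0,"roll":0},{"tx":0,"ty":0,"tz":0,"roll":0},{"tx":0,"ty":0,"tz":0,"roll":0},{"tx":0,"ty":0,"tz":0,"roll":0},{"tx":0,"ty":0,"tz":0,"roll":0},{"tx":0,"ty":0,"tz":0,"roll":0},{"tx":0,"ty":0,"tz":0,"roll":0},{"tx":0,"ty":0,"tz":0,"roll":0}]' 0 30
```

```text
t: 2.25
tool_pos: [0.5331, 0.1987, 0.1785]
tool_rot: [-1.531, -2.743, 0.0]
contact_force: [-0.1, 0.0, -0.2]
opening: 0.0398
grip_force: 0.0
t: 2.92
tool_pos: [0.5333, 0.1985, 0.18]
tool_rot: [1.532, 2.742, 0.0]
contact_force: [-4.3, -2.2, 6.8]
opening: 0.0121
grip_force: 32.4
```

```bash
python3 -m handwheel '[{"tx":0,"ty":0,"tz":-1,"roll":-0.1},{"tx":0,"ty":0,"tz":0,"roll":-0.1},{"tx":0,"ty":0,"tz":0,"roll":-0.1},{"tx":0,"ty":0,"tz":0,"roll":-0.1},{"tx":0,"ty":0,"tz":0,"roll":-0.1},{"tx":0,"ty":0,"tz":0,"roll":-0.1},{"tx":0,"ty":0,"tz":0,"roll":-0.1},{"tx":0,"ty":0,"tz":0,"roll":-0.1},{"tx":0,"ty":0,"tz":0,"roll":-0.1},{"tx":0,"ty":0,"tz":0,"roll":-0.1},{"tx":0,"ty":0,"tz":0,"roll":-0.07},{"tx":0,"ty":0,"tz":0,"roll":0}]'
python3 -c "
from h import *
o=ctrl.get_obs();m=R.from_rotvec(o['tool_rot']).as_matrix(); print(np.degrees(np.arctan2(m[1,:2],m[0,:2])),o['wrist_torque'])"
```

```text
t: 3.92
tool_pos: [0.5332, 0.1984, 0.1801]
tool_rot: [-0.079, 3.14, -0.0]
contact_force: [-3.3, -3.4, 3.1]
opening: 0.0124
grip_force: 36.5
[-177.11250496   92.88749049] [-0.33137802  0.46499922 -0.69772045]
```

The switch turned 61° and now presses on the stop. I'll release, rise and go over the stick's handle.

```bash
python3 -m handwheel '[{"tx":0,"ty":0,"tz":0,"roll":0},{"tx":0,"ty":0,"tz":0,"roll":0},{"tx":0,"ty":0,"tz":0,"roll":0},{"tx":0,"ty":0,"tz":0,"roll":0},{"tx":0,"ty":0,"tz":-15,"roll":0},{"tx":0,"ty":0,"tz":-30,"roll":0},{"tx":0,"ty":0,"tz":-25,"roll":0},{"tx":0,"ty":0,"tz":0,"roll":0}]' 45
python3 -m handwheel '[{"tx":-1,"ty":-37,"tz":0,"roll":0},{"tx":-1,"ty":-37,"tz":0,"roll":0},{"tx":-1,"ty":-37,"tz":0,"roll":0},{"tx":-1,"ty":-37,"tz":0,"roll":0},{"tx":-1,"ty":-37,"tz":0,"roll":0},{"tx":-1,"ty":-37,"tz":0,"roll":0},{"tx":-1,"ty":-37,"tz":0,"roll":0},{"tx":0,"ty":-37,"tz":0,"roll":0}]'
python3 -m handwheel '[{"tx":0,"ty":0,"tz":0,"roll":0.12},{"tx":0,"ty":0,"tz":0,"roll":0.12},{"tx":0,"ty":0,"tz":0,"roll":0.12},{"tx":0,"ty":0,"tz":0,"roll":0.12},{"tx":0,"ty":0,"tz":0,"roll":0.12},{"tx":0,"ty":0,"tz":0,"roll":0.12},{"tx":0,"ty":0,"tz":0,"roll":0.12},{"tx":0,"ty":0,"tz":0,"roll":0.12},{"tx":0,"ty":0,"tz":0,"roll":0.12},{"tx":0,"ty":0,"tz":0,"roll":0.12},{"tx":0,"ty":0,"tz":0,"roll":0.12},{"tx":0,"ty":0,"tz":0,"roll":0.12}]'
python3 -m handwheel '[{"tx":0,"ty":0,"tz":0,"roll":0.12},{"tx":0,"ty":0,"tz":0,"roll":0}]'
python3 - <<'E'
from h import *
im,d,c,o=snap('wrist','w3'); t,td,tc,_=snap('top','t3')
m=R.from_rotvec(o['tool_rot']).as_matrix(); print(o['tool_pos'],np.degrees(np.arctan2(m[1,:2],m[0,:2])),m[:,2],o['t'])
C=np.zeros((384,780,3),np.uint8); C[:,:512]=im; C[:240,532:772]=cv2.resize(t[165:245,105:185],(240,240)); save('c3',C)
E
```

```text
t: 4.58
tool_pos: [0.5359, 0.1996, 0.2561]
tool_rot: [-0.08, 3.13, 0.004]
contact_force: [0.9, -0.3, 1.3]
opening: 0.045
grip_force: 0.0
t: 5.25
tool_pos: [0.5552, -0.0982, 0.2491]
tool_rot: [-0.08, 3.14, 0.0]
contact_force: [0.9, 0.3, 0.4]
opening: 0.0449
grip_force: 0.0
t: 6.25
tool_pos: [0.5553, -0.0964, 0.2488]
tool_rot: [-2.018, -2.408, -0.0]
contact_force: [-0.4, -0.2, 0.7]
opening: 0.0454
grip_force: 0.0
t: 6.42
tool_pos: [0.5552, -0.0964, 0.2489]
tool_rot: [-2.154, -2.287, -0.0]
contact_force: [0.3, -0.1, 0.3]
opening: 0.045
grip_force: 0.0
[ 0.55524596 -0.09641935  0.24888768] [93.43864398  3.43864462] [-8.25482358e-05  1.48246815e-04 -9.99999986e-01] 6.4167
```

View pics/c3.png

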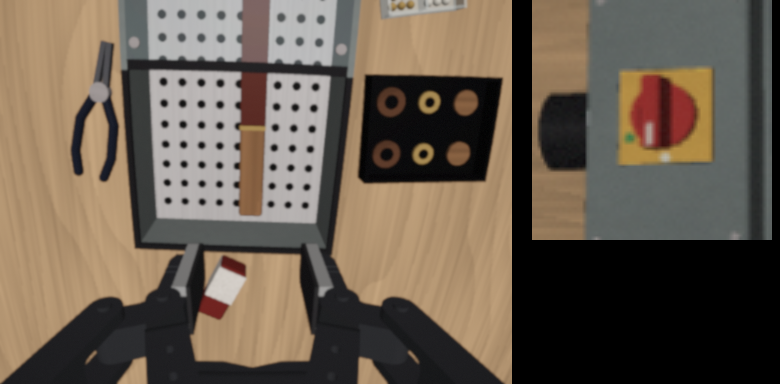

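The switch bar now lies along the box's x with its pointer at the white mark, so it is off. In the wrist view, the stick's handle runs from (251,215) to the abrasive boundary at (253,128). The trim is at row ~66 and the end wall's top edge at row ~245.

Run:
```python
from h import *
f=np.load('pics/w3.npz'); im,d=f['im'],f['d']; o=dict(tool_pos=f['pos'],tool_rot=f['rot']); c=cam('wrist',o); M=R.from_rotvec(f['rot']).as_matrix()
tl=lambda P:np.round(1000*(np.array(P)-f['pos'])@M,1)
h=cv2.cvtColor(im,cv2.COLOR_RGB2HSV); z=np.zeros(h.shape[:2],np.uint8); z[60:230,215:290]=255
m=cv2.inRange(h,(0,90,30),(25,255,220))|cv2.inRange(h,(170,90,30),(180,255,220)); m&=z
E=[]
for v in range(80,216,9):
    u=np.where(m[v])[0]; p=(u.min()+u.max())/2; P=plane(c,(p,v),.074)[0]; E.append(P); print(v,u.min(),u.max(),h[v,int(p)],np.round(P,4),tl(P),'depth',np.round(depthpt(c,(p,v),d),4))
print('rows',np.where(m[:,251])[0][[0,-1]])
E=np.array(E); k=np.polyfit(E[:,1],E[:,0],1); print('stick yaw deg',np.degrees(np.arctan(-k[0])), 'x at y=-.1',np.polyval(k,-.1))
for n,uv,zz in (('wall top -x',(133,247),.12),('wall top +x',(330,250),.12),('trim -x',(124,68),.12),('trim +x',(355,75),.12),('trim mid near edge',(240,72),.12)):
    P=plane(c,uv,zz)[0]; print(n,np.round(P,4),np.round(depthpt(c,uv,d),4))
tc=cam('top');sc=cam('scene')
p=(251,215.5); print('end tri',tri([(c,p),(tc,(319.8,195.6)),(sc,(237.7,178))]),'plane',plane(c,p,.074),plane(c,(251,216.5),.06))
```

```text
80 241 265 [  4 145  93] [ 0.5512 -0.0172  0.074 ] [ 79.3   0.7 174.9] depth [ 0.5512 -0.0172  0.074 ]
89 242 265 [  4 147  92] [ 0.5521 -0.0251  0.074 ] [ 71.4   1.2 174.9] depth [ 0.5521 -0.0251  0.0745]
98 242 264 [  4 147  92] [ 0.5522 -0.0331  0.074 ] [ 63.4   0.7 174.9] depth [ 0.5522 -0.033   0.0755]
107 239 264 [  4 150  90] [ 0.5513 -0.0412  0.074 ] [ 55.3  -0.6 174.9] depth [ 0.5513 -0.0412  0.0747]
116 242 264 [  4 155  89] [ 0.5532 -0.0493  0.074 ] [ 47.1   0.8 174.9] depth [ 0.5532 -0.0493  0.0747]
125 238 263 [ 15 141 116] [ 0.5513 -0.0578  0.074 ] [ 38.8  -1.6 174.9] depth [ 0.5513 -0.0578  0.0739]
134 241 263 [ 14 133 132] [ 0.5532 -0.0661  0.074 ] [ 30.4  -0.2 174.9] depth [ 0.5532 -0.066   0.0748]
143 240 263 [ 13 129 134] [ 0.5533 -0.0747  0.074 ] [ 21.8  -0.7 174.9] depth [ 0.5533 -0.0747  0.0741]
152 241 262 [ 13 133 134] [ 0.5538 -0.0833  0.074 ] [ 13.1  -0.7 174.9] depth [ 0.5538 -0.0835  0.0733]
161 241 262 [ 13 131 134] [ 0.5543 -0.0921  0.074 ] [  4.3  -0.7 174.9] depth [ 0.5543 -0.0923  0.0732]
170 241 262 [ 13 130 135] [ 0.5548 -0.1011  0.074 ] [ -4.7  -0.7 174.9] depth [ 0.5548 -0.1009  0.0748]
179 240 261 [ 14 131 136] [ 0.5544 -0.1102  0.074 ] [-13.8  -1.7 174.9] depth [ 0.5544 -0.1104  0.0736]
188 240 261 [ 13 129 136] [ 0.5549 -0.1195  0.074 ] [-23.   -1.7 174.9] depth [ 0.5549 -0.1192  0.0747]
197 240 261 [ 13 131 136] [ 0.5555 -0.1289  0.074 ] [-32.5  -1.7 174.9] depth [ 0.5555 -0.1286  0.0748]
206 240 260 [ 13 130 135] [ 0.5556 -0.1385  0.074 ] [-42.1  -2.2 174.9] depth [ 0.5556 -0.1391  0.0725]Traceback (most recent call last):
  File "<stdin>", line 8, in <module>
    return umr_minimum(a, axis, None, out, keepdims, initial, where)
ValueError: zero-size array to reduction operation minimum which has no identity
```

Stick top measured at z≈0.074 (expected 0.074), stick yaw ≈2°, handle end at y≈-0.148. I'll grip 40 mm in from the end, with TCP z≈0.064.

```bash
python3 -m handwheel '[{"tx":-11.5,"ty":-1.3,"tz":20,"roll":0.025},{"tx":0,"ty":0,"tz":30,"roll":0},{"tx":0,"ty":0,"tz":30,"roll":0},{"tx":0,"ty":0,"tz":30,"roll":0},{"tx":0,"ty":0,"tz":30,"roll":0},{"tx":0,"ty":0,"tz":25,"roll":0},{"tx":0,"ty":0,"tz":10,"roll":0},{"tx":0,"ty":0,"tz":5,"roll":0},{"tx":0,"ty":0,"tz":4,"roll":0},{"tx":0,"ty":0,"tz":0,"roll":0},{"tx":0,"ty":0,"tz":0,"roll":0}]' 45
```

```text
t: 7.43
tool_pos: [0.5559, -0.1085, 0.0671]
tool_rot: [2.178, 2.261, 0.002]
contact_force: [-0.6, 0.0, 1.0]
opening: 0.045
grip_force: 0.0
```

```bash
python3 -m handwheel '[{"tx":0,"ty":0,"tz":2,"roll":0},{"tx":0,"ty":0,"tz":0,"roll":0},{"tx":0,"ty":0,"tz":0,"roll":0}]'; python3 -m handwheel '[{"tx":0,"ty":0,"tz":0,"roll":0},{"tx":0,"ty":0,"tz":0,"roll":0},{"tx":0,"ty":0,"tz":0,"roll":0},{"tx":0,"ty":0,"tz":0,"roll":0},{"tx":0,"ty":0,"tz":0,"roll":0},{"tx":0,"ty":0,"tz":0,"roll":0}]' 0 25
```

```text
t: 7.68
tool_pos: [0.5551, -0.1082, 0.0642]
tool_rot: [2.179, 2.261, 0.001]
contact_force: [0.4, 0.6, -0.7]
opening: 0.045
grip_force: 0.0
t: 8.18
tool_pos: [0.5549, -0.1082, 0.0637]
tool_rot: [2.18, 2.262, 0.001]
contact_force: [-0.0, -0.3, 1.6]
opening: 0.0233
grip_force: 25.5
```

```bash
python3 -m handwheel '[{"tx":0,"ty":0,"tz":-6,"roll":0},{"tx":0,"ty":0,"tz":-10,"roll":0},{"tx":0,"ty":0,"tz":-10,"roll":0},{"tx":0,"ty":0,"tz":-6,"roll":0},{"tx":0,"ty":0,"tz":-4,"roll":0},{"tx":0,"ty":0,"tz":0,"roll":0}]'
python3 -m handwheel '[{"tx":0,"ty":0,"tz":-3,"roll":0},{"tx":0,"ty":0,"tz":-3,"roll":0},{"tx":0,"ty":0,"tz":-3,"roll":0},{"tx":0,"ty":0,"tz":-3,"roll":0},{"tx":0,"ty":0,"tz":0,"roll":0}]'
python3 - <<'E'
from h import *
im,d,c,o=snap('wrist','w4'); s,sd,sc,_=snap('scene','s4'); print(o['tool_pos'],o['opening'],o['grip_force'],o['contact_force'],o['wrist_torque'])
C=np.zeros((384,800,3),np.uint8); C[:,:400]=im[:,56:456]; C[:,400:]=cv2.resize(s[135:255,200:325],(400,384)); save('c4',C)
E
```

```text
t: 8.68
tool_pos: [0.5556, -0.1084, 0.1011]
tool_rot: [2.178, 2.26, 0.002]
contact_force: [-0.7, -0.3, -0.4]
opening: 0.0228
grip_force: 25.1
t: 9.1
tool_pos: [0.5546, -0.108, 0.1115]
tool_rot: [-2.18, -2.262, 0.0]
contact_force: [0.0, 0.4, -2.5]
opening: 0.0232
grip_force: 24.8
[ 0.5545554  -0.10803645  0.11148311] 0.02318408365684592 24.779748022556305 [ 0.0416111   0.37935431 -2.53447655] [-0.06808207  0.01135201  0.04270036]
```

View pics/c4.png

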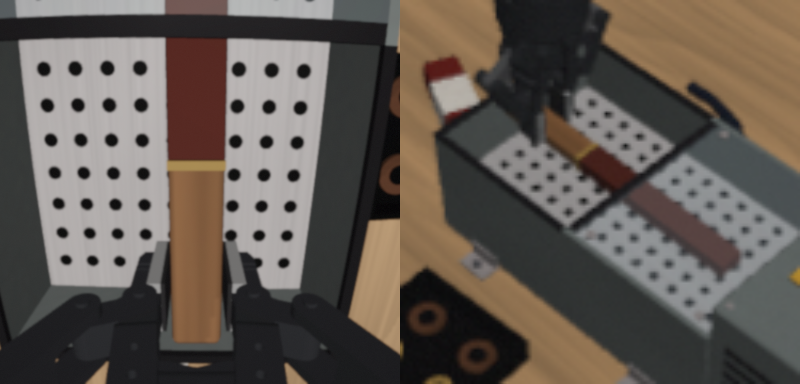

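The stick hangs between the pads, lined up with the tool, and its top is at the trim (wrist crop row ~30). The -2.5 N contact is light, so I'll keep lifting in small steps to let it pivot.

```bash
python3 -m handwheel '[{"tx":0,"ty":0,"tz":-3,"roll":0},{"tx":0,"ty":0,"tz":-2,"roll":0},{"tx":0,"ty":0,"tz":0,"roll":0}]'
python3 -m handwheel '[{"tx":0,"ty":0,"tz":-3,"roll":0},{"tx":0,"ty":0,"tz":-2,"roll":0},{"tx":0,"ty":0,"tz":0,"roll":0}]'
```

```text
t: 9.45
tool_pos: [0.5546, -0.1081, 0.1166]
tool_rot: [2.18, 2.262, -0.0]
contact_force: [-0.6, 0.5, -2.3]
opening: 0.0231
grip_force: 24.6
t: 9.7
tool_pos: [0.5548, -0.1082, 0.1219]
tool_rot: [2.179, 2.262, 0.0]
contact_force: [-0.7, 0.5, -2.7]
opening: 0.0231
grip_force: 24.6
```

```bash
python3 -m handwheel '[{"tx":0,"ty":0,"tz":-3,"roll":0},{"tx":0,"ty":0,"tz":-3,"roll":0},{"tx":0,"ty":0,"tz":-3,"roll":0},{"tx":0,"ty":0,"tz":-3,"roll":0},{"tx":0,"ty":0,"tz":0,"roll":0}]'
python3 - <<'E'
from h import *
im,d,c,o=snap('wrist','w5'); print(o['tool_pos'],o['contact_force'])
M=R.from_rotvec(o['tool_rot']).as_matrix()
# stick top line by depth along middle column; yellow band pixel by colour
h=cv2.cvtColor(im,cv2.COLOR_RGB2HSV)
P=[]
for v in range(60,345,15):
    p=depthpt(c,(252,v),d); P.append(p); print(v,h[v,252],np.round(p,4))
E
```

```text
t: 10.12
tool_pos: [0.555, -0.1083, 0.1343]
tool_rot: [2.179, 2.261, 0.0]
contact_force: [-0.6, 0.4, -1.8]
opening: 0.0234
grip_force: 24.6
[ 0.55504682 -0.10832483  0.13433227] [-0.5546463   0.42449619 -1.79023368]
60 [  4 136 105] [ 0.5518 -0.0188  0.1183]
75 [  4 132 106] [ 0.552  -0.0252  0.1203]
90 [  4 129 107] [ 0.5523 -0.0316  0.1213]
105 [  4 130 108] [ 0.5525 -0.0379  0.1244]
120 [  4 129 109] [ 0.5527 -0.0443  0.1257]
135 [  4 127 110] [ 0.553  -0.0508  0.127 ]
150 [  4 128 112] [ 0.5532 -0.0571  0.129 ]
165 [ 21 119 186] [ 0.5535 -0.0637  0.13  ]
180 [ 13 129 142] [ 0.5537 -0.0698  0.1328]
195 [ 14 129 142] [ 0.5539 -0.0764  0.1342]
210 [ 14 129 142] [ 0.5542 -0.0829  0.1359]
225 [ 14 130 143] [ 0.5544 -0.0892  0.1383]
240 [ 13 128 143] [ 0.5546 -0.0955  0.1405]
255 [ 13 128 143] [ 0.5549 -0.1023  0.142 ]
270 [ 14 130 143] [ 0.5551 -0.109   0.1438]
285 [ 14 132 143] [ 0.5554 -0.1156  0.1459]
300 [ 13 129 142] [ 0.5556 -0.1228  0.1473]
315 [ 13 129 142] [ 0.5559 -0.1298  0.1492]
330 [ 13 130 141] [ 0.5561 -0.1362  0.1519]
```

View pics/w5.png

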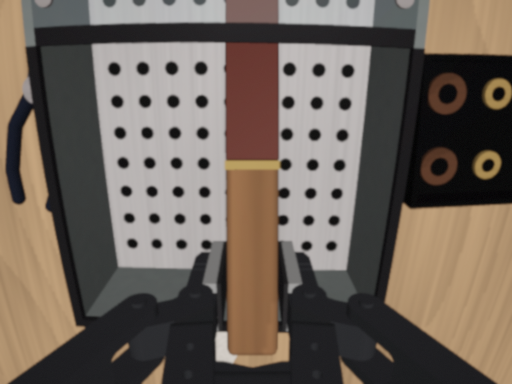

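The stick slants 16°, its handle end at z≈0.146 with the tip still under the shield at z≈0.08 (step 2's condition). Next I'll draw it out along its own slant.

```bash
python3 -m handwheel '[{"tx":-8,"ty":0,"tz":-2,"roll":0},{"tx":-15,"ty":0,"tz":-4,"roll":0},{"tx":-15,"ty":0,"tz":-4.2,"roll":0},{"tx":-15,"ty":0,"tz":-4.2,"roll":0},{"tx":0,"ty":0,"tz":0,"roll":0}]'
python3 -m handwheel '[{"tx":-15,"ty":0,"tz":-4.2,"roll":0},{"tx":-15,"ty":0,"tz":-4.2,"roll":0},{"tx":-15,"ty":0,"tz":-4.2,"roll":0},{"tx":-15,"ty":0,"tz":-4.2,"roll":0},{"tx":-15,"ty":0,"tz":-4.2,"roll":0},{"tx":-12,"ty":0,"tz":-3.4,"roll":0},{"tx":0,"ty":0,"tz":0,"roll":0}]'
python3 - <<'E'
from h import *
im,d,c,o=snap('wrist','w6'); s,sd,sc,_=snap('scene','s6'); t,_,tc,_=snap('top','t6'); print(o['tool_pos'],o['opening'],o['contact_force'])
C=np.zeros((384,800,3),np.uint8); C[:,:400]=im[:,56:456]; C[:192,400:]=cv2.resize(s[120:240,190:325],(400,192)); C[200:380,400:800]=cv2.resize(t[150:260,180:424],(400,180)); save('c6',C)
E
```

```text
t: 10.58
tool_pos: [0.5576, -0.1651, 0.1497]
tool_rot: [2.181, 2.256, 0.0]
contact_force: [0.3, -1.3, -1.0]
opening: 0.0233
grip_force: 24.8
t: 11.17
tool_pos: [0.5603, -0.251, 0.1734]
tool_rot: [2.181, 2.258, -0.0]
contact_force: [-0.2, 0.5, -1.3]
opening: 0.0234
grip_force: 24.8
[ 0.56027807 -0.2510022   0.17344908] 0.023414112227840234 [-0.18104008  0.53872599 -1.30290814]
```

View pics/c6.png

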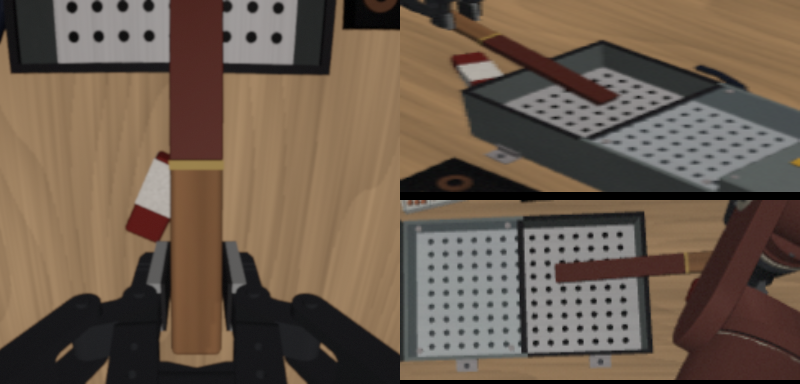

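The tip is clear of the shield edge, about 30 mm short of the trim in the top crop. Now I'll lift straight up.

```bash
python3 -m handwheel '[{"tx":0,"ty":0,"tz":-8,"roll":0},{"tx":0,"ty":0,"tz":-15,"roll":0},{"tx":0,"ty":0,"tz":-20,"roll":0},{"tx":0,"ty":0,"tz":-20,"roll":0},{"tx":0,"ty":0,"tz":-20,"roll":0},{"tx":0,"ty":0,"tz":-20,"roll":0},{"tx":0,"ty":0,"tz":-15,"roll":0},{"tx":0,"ty":0,"tz":-8,"roll":0},{"tx":0,"ty":0,"tz":-4,"roll":0},{"tx":0,"ty":0,"tz":0,"roll":0},{"tx":0,"ty":0,"tz":0,"roll":0},{"tx":0,"ty":0,"tz":0,"roll":0}]' - 40
python3 -m handwheel '[{"tx":0,"ty":0,"tz":0,"roll":0},{"tx":0,"ty":0,"tz":0,"roll":0},{"tx":0,"ty":0,"tz":0,"roll":0},{"tx":0,"ty":0,"tz":0,"roll":0},{"tx":0,"ty":0,"tz":0,"roll":0},{"tx":0,"ty":0,"tz":0,"roll":0}]'
python3 - <<'E'
from h import *
im,d,c,o=snap('wrist','w7'); s,sd,sc,_=snap('scene','s7'); t,td,tc,_=snap('top','t7'); print(o['tool_pos'],o['opening'],o['contact_force'])
for v in (20,60,120,180,260,320): print(np.round(depthpt(c,(252,v),d),4))
C=np.zeros((384,800,3),np.uint8); C[:,:400]=im[:,56:456]; C[:192,400:]=cv2.resize(s[100:260,190:390],(400,192)); C[200:380,400:800]=cv2.resize(t[130:310,100:500],(400,180)); save('c7',C)
E
```

```text
t: 12.32
tool_pos: [0.5593, -0.2477, 0.3003]
tool_rot: [-2.178, -2.26, 0.001]
contact_force: [-0.9, 0.0, -1.0]
opening: 0.0229
grip_force: 44.9
t: 12.82
tool_pos: [0.5598, -0.248, 0.3021]
tool_rot: [-2.18, -2.262, 0.0]
contact_force: [0.4, -0.5, -0.0]
opening: 0.0228
grip_force: 44.9
[ 0.55979535 -0.24800807  0.30206091] 0.02283541472208862 [ 0.36431223 -0.4568827  -0.03958319]
[ 0.5559 -0.1412  0.282 ]
[ 0.5566 -0.1585  0.287 ]
[ 0.5575 -0.184   0.2938]
[ 0.5584 -0.2093  0.3012]
[ 0.5597 -0.2444  0.31  ]
[ 0.5607 -0.2712  0.3183]
```

View pics/c7.png

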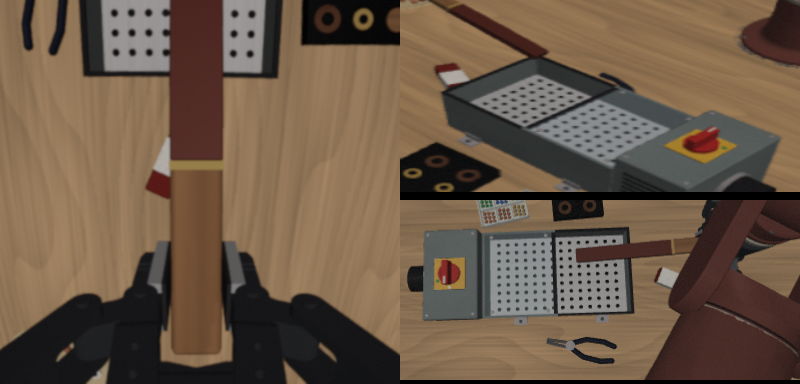

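The stick is held still with its tip at z≈0.25 and nothing touching it. The switch is still off and the bystanders are in place.

```bash
python3 -c "
from station import ctrl
print(ctrl.finish_job())"
```

```text
the job is handed in; nothing more can be done
None
```

I turned the switch to off, drew the emery stick out at a slant and handed the job in with the gripper holding the stick still, its lower end about 25 cm above the table; the things around the box looked undisturbed in the last pictures, and no verdict came back.

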